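# Present a labelled bottle to a clamped scanner and pull its trigger

### The job

Stand the square labelled bottle on the scanner's metal stage with its label squarely facing the scanner window, centred in front of it, and its back gently up against the low fence. Let go of it, then squeeze the scanner's trigger all the way against the grip between the two fingers, keep it squeezed for a good second, and release it fully. Keep the bottle upright, do not drop or ram it, and leave the other ware standing where it is.

Things in the scene. Friction and masses are not known exactly. Their poses are not given: they have to be found in the camera images.
- bottle: Square pale sample bottle, round pale-blue screw cap, white label with dark bars on one side only. Body 54 x 54 mm, 78 mm high, then a neck; the cap, 38 mm across (41 over its ribs), spans 88 to 114 mm above the base. 150 to 310 g. Origin: centre of the underside; z up; its own +x points out of the labelled face.
- label (a point): Centre of the label, on the bottle's +x face, 27 mm from its axis and 40 mm above its base.
- station: Fixed station: pistol-shaped barcode scanner clamped on its side above a steel base, with an aluminium stage beside it. Origin on the bench, straight below the grip; z up. In station mm: the scanner head, 58 x 122 x 72, is centred at x 66, y 0, z 120 (top z 156) and looks along +y; a post and clamp behind it at x 90 to 140 reach z 137. Stage: see stage.
- grip: The scanner's pistol grip, fixed to the station: a level bar along the station's x, from x -86 to 43 mm, 28 mm wide in y (faces at y -14 and +14 mm; 32 mm wide at its butt beyond x -74), z 105 to 135 mm. Origin on its axis at station x 0, y 0, z 120 mm; axes as the station's. Clear from above.
- trigger (a joint): Trigger hinge, rad: 0 released, 0.26 at its stop. Black bar 56 mm long, 10 mm thick, 22 mm tall, along the grip's +y side; upright hinge at station x 30, y 22, z 120 mm, free end towards -x. Squeezing swings the splayed free end towards -y until it lies along the grip. Springs back; needs about 3 N at first, 8 N at the stop, 45 mm from the hinge.
- trigger_pad (a point): Where to press: middle of the trigger's outer face, 45 mm from the hinge; moves with it. Station x -12, y 38 mm released; x -15, y 27 mm squeezed; z 120 mm. Grip and trigger together measure here 53 mm across released (y -14 to 39) and 41 mm squeezed (y -14 to 27).
- stage (a point): Where the centre of the bottle's underside belongs: station x 65, y 178, z 10 mm; axes as the station's. The stage's flat top is at z 10 mm, x 15 to 115, free from y 65 to 205 mm, where the fence stands: an upright aluminium strip square to y, face at y 205 mm (27 mm beyond this point), top at z 45 mm, 8 mm thick.
- window (a point): Centre of the dark scanner window, station x 66, y 62, z 120 mm; it looks along the station's +y.
- tube_tall: Bystander: round clear tube with pale-blue cap, 58 mm across, 158 mm tall. Origin: underside centre.
- jar: Bystander: squat round jar with pale-blue cap, 62 mm across, 82 mm tall. Origin: underside centre.
- tube_wide: Bystander: round clear tube with navy cap, 78 mm across, 133 mm tall. Origin: underside centre.
- loose_cap: Bystander: pale-blue screw cap lying on the bench, 47 mm across, 18 mm high. Origin: underside centre.
Not all that is in view belongs to the job. What is shaped like the bottle but red is not meant.

How it is judged:
By the outcome, as a careful person would: the job done as asked, in the order asked, and still so for the second after the job is handed in, with the robot touching nothing.
It also fails if it takes over 54 s, if anything falls off the work surface, if the arm or the gripper's body presses on something with over 40 N, if the wrist force passes 120 N, or if a joint passes its speed limit or range.

### The arm

A 6-joint arm with a two-finger parallel gripper is mounted at the origin on the work surface. World frame = base frame: x ahead of the robot, y to its left, z up, the work surface at z = 0. Lengths are in mm, angles in degrees, forces in N, time in s.
With the tool pointing down it reaches from about 325 to 900 mm from the base axis. Payload 3.5 kg.
Tool frame: the origin (TCP) lies on the mounting face of the last link; the fingertips stand 173 mm ahead of it and the grasp point (between the pads) lies 155 mm ahead of it; z points along the fingers, y is the line along which they close (so a half turn about z gives the same grasp; the last joint's range is limited). The gripper opens to 85 mm and grips with 20 to 120 N. Pads are 22 mm wide; open, the fingers measure 114 mm over their backs; the gripper's body (76 mm by 85 mm) begins 54 mm behind the grasp point. The pads swing forward as they close: fully open they stand 13 mm farther back than shut.
Start: joints at [-69.007, 15.837, -1.513, 72.651, 0, 84.076], TCP at [282.931, -557.291, 404.713] pointing down, gripper open.
Joint ranges: [-178.77, 178.77], [-48.84, 107.48], [-61.69, 71.31], [-111.58, 123.2], [-90, 87.43], [-180, 180]. Speed limits (degrees/s): [147.25, 147.25, 180, 180, 180, 180].

### API

Orientations are given as [roll, pitch, yaw] about the fixed x, y, z axes, in that order (R = Rz(yaw) Ry(pitch) Rx(roll)).
In Python, from plant import sensors, imaging, job, boxes_of, silhouettes, spot_point gives the robot as it stands.
- The arm moves only by the shell command python3 -m handwheel 'ROWS' [OPENING] [FORCE]. ROWS is JSON, a list of rows, each a list of 2 entries, a list of its own where there are three numbers: the shift along the world's x, y, z in m, then the turn about the world's z in degrees. In form: [[[tx, ty, tz], yaw], ...]. A call has 1 to 20 rows; each row shifts and turns the commanded pose from where the row before left it; what a row does not reach is not made up. A row lasts 1/10 s, in which the tool goes at most 50 mm and 8.59 degrees, less where a joint would pass 70% of its speed; a pose out of reach is approached as far as the arm can. A call is refused whole if a number of a shift passes 0.05 or a number of a turn 8.59, either way. A call with a gripper value outside its range is refused whole. OPENING is the closure, from 0 (fully open) to 1 (shut), set as the call begins (- or left out, the last holds). The fingers move at their own pace and stop on an object; FORCE is the grip in N (left out, the last holds). Time passes only in rows, so rows that do not move let the fingers close. It gives the time, the measured TCP pose, the force, the opening and the grip force at its end, in the units of the state.
- sensors.observe(): the state, without advancing time (a new reading comes with each control period).
- imaging.capture(name): name is "scene" or "top"; returns the picture (384x512x3 uint8, blue, green, red); there is no depth.
- imaging.camera_params(name): a dict with "K" (3x3 intrinsics, pixels), "cam_to_world" (4x4, takes a point from camera to world coordinates). Camera axes: x right, y down, z forward; pixel columns grow to the right and rows downward; lengths in mm; the calibration is good to about 2 mm. A picture is of the moment at which its call begins. camera_params takes no time and is no camera call.
- job.job_done(): hands the job in; it is judged then, once.
Trained networks look in the newest picture that a camera, given by its name, has taken for a name from the list of things; names that differ only in an ending like _2 or _b are one class to them, and where a whole thing is asked for, a point or a joint stands for the part that bears it (a point fixed in the world has none). Each returns a list of dicts, best first, with "conf" (0 to 1); they miss things now and then, are a little off and sometimes report something else, mostly with a low value. They report only what shows in the picture. A call takes as long as a camera call. They do not tell look-alikes from the thing itself.
- boxes_of(query, camera): "extent" ([left, top, right, bottom] as shares, 0 to 1, of the picture: columns of its width, rows of its height, round what is visible of it).
- silhouettes(query, camera): "region" (384x512 bool, what is visible of it) and "extent" ([left, top, right, bottom] as shares, 0 to 1, of the picture: columns of its width, rows of its height, round what is visible of it).
- spot_point(query, camera): "at" ([row, column] as shares, 0 to 1, of the picture: columns of its width, rows of its height: a listed point, or the origin of a listed thing).
The state is a dict: "time": time; "joint_pos": joint angles; "dq": joint speeds; "effort": joint torques, N m; "tcp_pos": TCP position; "eef_rot": TCP orientation; "ft_force": force on the tool from outside, world axes, zero at the start; "torque": the same for the moment, N m; "grip_width": finger opening in mm; "grip_force": force on a finger pad.
Only numpy, scipy, OpenCV 4.12 (cv2) and the standard library are available. Lean on these libraries where they do the work, as an engineer would, in place of code of your own. Each camera call takes 0.05 s, during which the arm holds its last target. There are 200 camera calls.

## Working session

There is one attempt and no reset: what is moved stays moved. The work goes in short steps, Python scripts to look and compute and a shell command to move; the robot and the scene stay as the last step left them, time stands still between calls to the robot, and variables do not carry over. Pictures are saved under pics/ and viewed, at most 10 in all, crops included, and the job is handed in when it is done.

```bash
mkdir -p pics; ls
cat > h.py <<'E'
import numpy as np, cv2
from plant import sensors, imaging, job, boxes_of, silhouettes, spot_point
def ray(cam,u,v):
    p=imaging.camera_params(cam);K=np.array(p["K"]);T=np.array(p["cam_to_world"])
    d=T[:3,:3]@np.linalg.solve(K,[u,v,1]);return T[:3,3],d
def atz(cam,u,v,z):
    o,d=ray(cam,u,v);return o+d*(z-o[2])/d[2]
def proj(cam,P):
    p=imaging.camera_params(cam);K=np.array(p["K"]);T=np.linalg.inv(np.array(p["cam_to_world"]))
    c=T[:3,:3]@np.array(P,float)+T[:3,3];q=K@c;return q[:2]/q[2]
E
python3 - <<'E'
from h import *
for c in ("scene","top"):
    im=imaging.capture(c); cv2.imwrite(f"pics/{c}0.png",im)
    p=imaging.camera_params(c);print(c,np.round(p["cam_to_world"],2).tolist(),np.round(p["K"],0).tolist())
    for n,z in (("bottle",0),("label",40),("station",0),("grip",120),("trigger_pad",120),("stage",10),("window",120),("tube_tall",0),("jar",0),("tube_wide",0),("loose_cap",0)):
        for r in spot_point(n,c)[:3]:
            v,u=r["at"][0]*384,r["at"][1]*512
            print(n,round(r["conf"],2),round(u),round(v),np.round(atz(c,u,v,z)).tolist())
E
```

```text
pics
scene [[-0.75, 0.56, -0.34, 900.22], [0.66, 0.65, -0.38, 388.39], [0.01, -0.51, -0.86, 1006.15], [0.0, 0.0, 0.0, 1.0]] [[375.0, 0.0, 257.0], [0.0, 375.0, 200.0], [0.0, 0.0, 1.0]]
bottle 0.84 330 347 [645.0, 390.0, 0.0]
bottle 0.77 352 318 [548.0, 377.0, 0.0]
bottle 0.76 396 303 [429.0, 431.0, 0.0]
label 0.92 348 317 [568.0, 370.0, 40.0]
label 0.78 390 302 [458.0, 416.0, 40.0]
label 0.76 325 355 [678.0, 394.0, 40.0]
station 0.83 229 185 [528.0, -158.0, 0.0]
grip 0.68 228 163 [528.0, -153.0, 120.0]
grip 0.26 241 173 [523.0, -102.0, 120.0]
grip 0.18 315 227 [488.0, 159.0, 120.0]
trigger_pad 0.55 239 173 [527.0, -107.0, 120.0]
stage 0.92 244 238 [615.0, 18.0, 10.0]
window 0.61 222 191 [600.0, -91.0, 120.0]
tube_tall 0.92 350 269 [450.0, 283.0, 0.0]
jar 0.92 211 140 [458.0, -343.0, 0.0]
jar 0.63 232 163 [468.0, -219.0, 0.0]
tube_wide 0.94 156 140 [601.0, -468.0, 0.0]
loose_cap 0.61 315 226 [427.0, 125.0, 0.0]
top [[0.01, -0.99, 0.17, 339.58], [-1.0, -0.02, -0.01, -9.15], [0.02, -0.17, -0.99, 1181.92], [0.0, 0.0, 0.0, 1.0]] [[397.0, 0.0, 252.0], [0.0, 397.0, 195.0], [0.0, 0.0, 1.0]]
bottle 0.93 155 160 [646.0, 272.0, 0.0]
bottle 0.91 115 190 [551.0, 386.0, 0.0]
bottle 0.77 120 155 [657.0, 378.0, 0.0]
label 0.92 114 145 [679.0, 387.0, 40.0]
label 0.84 149 166 [618.0, 278.0, 40.0]
label 0.8 119 179 [576.0, 365.0, 40.0]
station 0.94 295 201 [526.0, -155.0, 0.0]
grip 0.7 296 193 [528.0, -146.0, 120.0]
trigger_pad 0.65 282 194 [525.0, -107.0, 120.0]
trigger_pad 0.19 204 235 [411.0, 101.0, 120.0]
stage 0.92 240 169 [618.0, 10.0, 10.0]
window 0.82 279 166 [604.0, -98.0, 120.0]
window 0.36 115 191 [526.0, 346.0, 120.0]
tube_tall 0.96 151 222 [454.0, 274.0, 0.0]
jar 0.81 358 223 [463.0, -346.0, 0.0]
jar 0.63 293 202 [523.0, -151.0, 0.0]
tube_wide 0.77 396 180 [596.0, -465.0, 0.0]
loose_cap 0.52 204 235 [418.0, 115.0, 0.0]
```

Run:
```python
import cv2,numpy as np
a=cv2.imread("pics/top0.png");b=cv2.imread("pics/scene0.png")
cv2.imwrite("pics/topz.png",cv2.resize(a[100:290,70:330],None,fx=3,fy=3,interpolation=cv2.INTER_CUBIC))
cv2.imwrite("pics/scenez.png",cv2.resize(b[130:384,190:450],None,fx=2.3,fy=2.3,interpolation=cv2.INTER_CUBIC))
```

```text
(no output)
```

View pics/topz.png

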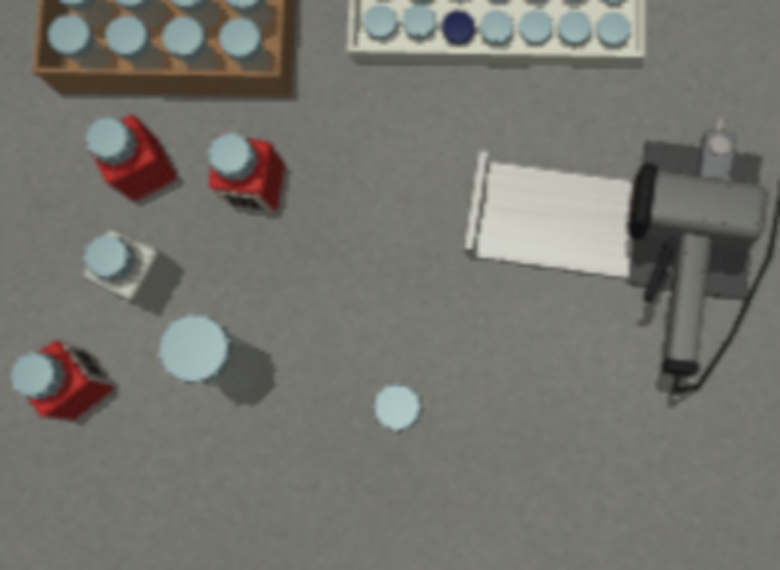

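View pics/scenez.png

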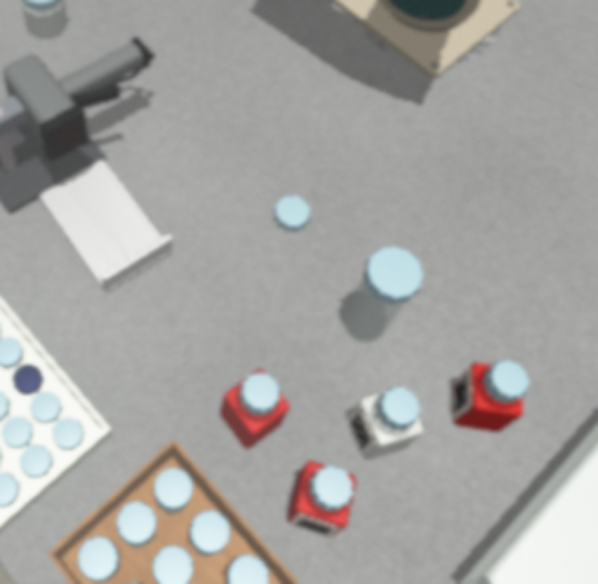

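The pale bottle is at top-crop (120,265), full image about (113,188). Its label shows on the side facing the scanner at scene-crop (365,430). The three red ones are decoys. The stage's long edges tilt about 7° in the top view, and the fence is at its left end. Next I fit the poses.

```bash
cat > fit.py <<'E'
from h import *
from scipy.optimize import minimize
S=4
def box(x0,x1,y0,y1,z0,z1): return np.array([[x,y,z] for x in(x0,x1) for y in(y0,y1) for z in(z0,z1)],float)
def cyl(r,z0,z1): 
    t=np.linspace(0,2*np.pi,24,0);return np.array([[r*np.cos(a),r*np.sin(a),z] for a in t for z in(z0,z1)])
def xf(P,q):
    c,s=np.cos(np.radians(q[2])),np.sin(np.radians(q[2]));return P@np.array([[c,s,0],[-s,c,0],[0,0,1]])+[q[0],q[1],0]
def draw(cam,parts,q,neg=[]):
    p=imaging.camera_params(cam);K=np.array(p["K"]);T=np.linalg.inv(np.array(p["cam_to_world"]))
    m=np.zeros((384*S,512*S),np.float32)
    for L,val in((parts,1),(neg,0)):
        for P in L:
            c=xf(P,q)@T[:3,:3].T+T[:3,3];u=c@K.T;u=(u[:,:2]/u[:,2:]+.5)*S
            cv2.fillConvexPoly(m,cv2.convexHull(np.round(u*16).astype(np.int32)),val,shift=4)
    return cv2.resize(m,(512,384),interpolation=cv2.INTER_AREA)
BOT=[box(-27,27,-27,27,0,78),cyl(15,78,90),cyl(20,88,114)]
def fit(masks,parts,q0,neg=[]):
    f=lambda q:sum(1-np.minimum(a:=draw(c,parts,q,neg),m).sum()/np.maximum(a,m).sum() for c,m in masks.items())
    r=min((minimize(f,np.array(q0)+[0,0,d],method="Nelder-Mead",options=dict(initial_simplex=np.array(q0)+[0,0,d]+np.array([[0,0,0],[8,0,0],[0,8,0],[0,0,8.]]))) for d in(-8,0,8)),key=lambda r:r.fun)
    return np.round(r.x,1),round(r.fun,3)
def pick(n,cam,P):
    u,v=proj(cam,P);return min(silhouettes(n,cam),key=lambda r:np.hypot((r["extent"][0]+r["extent"][2])*256-u,(r["extent"][1]+r["extent"][3])*192-v))["region"].astype(np.float32)
STG=[box(15,115,55,205,10,10),box(15,115,205,213,0,45)]; HEAD=[box(37,95,-61,61,84,156),box(-86,43,-14,14,105,135)]
E
python3 - <<'E'
from fit import *
for c in("scene","top"):imaging.capture(c)
B={c:pick("bottle",c,[549,381,55]) for c in("scene","top")}
for s in(B,{"scene":B["scene"]},{"top":B["top"]}): print("bottle",fit(s,BOT,[549,381,-27]))
W={}
for c in("scene","top"):
    im=cv2.imread(f"pics/{c}0.png");u,v=proj(c,[618,10,10])
    m=((im.min(2)>150)).astype(np.uint8);n,l=cv2.connectedComponents(m);W[c]=(l==l[int(v),int(u)]).astype(np.float32);print(c,m[int(v),int(u)],W[c].sum())
for s in(W,{"scene":W["scene"]},{"top":W["top"]}): print("stage",fit(s,STG,[526,-155,-7],HEAD))
s=sensors.observe();print(s["eef_rot"],s["joint_pos"],s["grip_width"],s["ft_force"])
q=[549,381,-27]
print([ (n,np.round(xf(np.array([p],float),[526,-155,-7])).tolist()) for n,p in(("stage",[65,178,10]),("pad",[-12,38,120]),("win",[66,62,120]))])
E
```

```text
bottle (array([543.8, 378.9, -23. ]), np.float64(0.183))
bottle (array([545.3, 379.1, -20.8]), np.float64(0.089))
bottle (array([543.3, 377.2, -26.2]), np.float64(0.08))
scene 1 90801.0
top 1 1612.0
stage (array([ 529.3, -154. ,   -6.7]), np.float64(1.062))
stage (array([716.2,  12. , -55.7]), np.float64(0.975))Traceback (most recent call last):
  File "<stdin>", line 9, in <module>
  File "fit.py", line 20, in fit
    r=min((minimize(f,np.array(q0)+[0,0,d],method="Nelder-Mead",options=dict(initial_simplex=np.array(q0)+[0,0,d]+np.array([[0,0,0],[8,0,0],[0,8,0],[0,0,8.]]))) for d in(-8,0,8)),key=lambda r:r.fun)
  File "fit.py", line 20, in <genexpr>
    r=min((minimize(f,np.array(q0)+[0,0,d],method="Nelder-Mead",options=dict(initial_simplex=np.array(q0)+[0,0,d]+np.array([[0,0,0],[8,0,0],[0,8,0],[0,0,8.]]))) for d in(-8,0,8)),key=lambda r:r.fun)
           ~~~~~~~~^^^^^^^^^^^^^^^^^^^^^^^^^^^^^^^^^^^^^^^^^^^^^^^^^^^^^^^^^^^^^^^^^^^^^^^^^^^^^^^^^^^^^^^^^^^^^^^^^^^^^^^^^^^^^^^^^^^^^^^^^^^^^^^^^^^^^^^^^^^^^
    res = _minimize_neldermead(fun, x0, args, callback, bounds=bounds,
                               **options)
    fxr = func(xr)
    fx = function(np.copy(x), *(wrapper_args + args))
  File "fit.py", line 19, in <lambda>
    f=lambda q:sum(1-np.minimum(a:=draw(c,parts,q,neg),m).sum()/np.maximum(a,m).sum() for c,m in masks.items())
               ~~~^^^^^^^^^^^^^^^^^^^^^^^^^^^^^^^^^^^^^^^^^^^^^^^^^^^^^^^^^^^^^^^^^^^^^^^^^^^^^^^^^^^^^^^^^^^^^
  File "fit.py", line 19, in <genexpr>
    f=lambda q:sum(1-np.minimum(a:=draw(c,parts,q,neg),m).sum()/np.maximum(a,m).sum() for c,m in masks.items())
                                   ~~~~^^^^^^^^^^^^^^^
  File "fit.py", line 10, in draw
    p=imaging.camera_params(cam);K=np.array(p["K"]);T=np.linalg.inv(np.array(p["cam_to_world"]))
ValueError: time passes only in moves, steps and waits
```

```bash
python3 - <<'E'
s=open('fit.py').read()
s=s.replace('    p=imaging.camera_params(cam);K=np.array(p["K"]);T=np.linalg.inv(np.array(p["cam_to_world"]))\n','    K,T=PAR[cam]\n').replace("S=4\n",'S=4\nPAR={c:(np.array(p["K"]),np.linalg.inv(np.array(p["cam_to_world"]))) for c in("scene","top") for p in[imaging.camera_params(c)]}\n')
open('fit.py','w').write(s)
E
python3 - <<'E'
from fit import *
W={}
for c,t in(("scene",185),("top",150)):
    im=cv2.imread(f"pics/{c}0.png");u,v=proj(c,[618,10,10])
    m=((im.min(2)>t)).astype(np.uint8);n,l=cv2.connectedComponents(m);W[c]=(l==l[int(v),int(u)]).astype(np.float32);print(c,im[int(v),int(u)],W[c].sum(),draw(c,STG,[526,-155,-7],HEAD).sum())
for s in(W,{"scene":W["scene"]},{"top":W["top"]}): print("stage",fit(s,STG,[526,-155,-7],HEAD))
G={c:pick("station",c,[540,-120,80]) for c in("scene","top")}
ST=STG+HEAD+[box(90,140,-20,20,0,137)]
print({c:(G[c].sum(),draw(c,ST,[526,-155,-7]).sum()) for c in G})
# bottle by colour (pale body + cap), top picture
s=sensors.observe();print(s["eef_rot"],s["grip_width"],s["ft_force"],s["time"])
# overlay
for c in G:
    im=cv2.imread(f"pics/{c}0.png")
    for P,q in((STG,[528,-154,-7]),(HEAD,[528,-154,-7]),(BOT,[544,379,-23])):
        for p in P:
            m=(draw(c,[p],q)>.5).astype(np.uint8);k,_=cv2.findContours(cv2.resize(m,None,fx=3,fy=3),0,2)
            globals().setdefault("o"+c,cv2.resize(im,None,fx=3,fy=3,interpolation=2));cv2.drawContours(globals()["o"+c],k,-1,(0,255,0),1)
a=otop[330:750,280:1010];cv2.imwrite("pics/ov_t.png",a)
E
```

```text
scene [228 229 229] 1500.0 1683.75
top [188 197 198] 1612.0 1731.1875
stage (array([ 528.4, -154.2,   -7.6]), np.float64(0.212))
stage (array([ 528.8, -157.9,   -7.4]), np.float64(0.121))
stage (array([ 529.6, -154.2,   -6.7]), np.float64(0.079))
{'scene': (np.float32(4814.0), np.float32(4055.1875)), 'top': (np.float32(4359.0), np.float32(3754.1875))}
[ 1.79996138e+02 -4.64621651e-04  2.69179041e+01] 85.34083101865981 [0.61552439 0.20263303 0.47704677] 1.5
```

View pics/ov_t.png

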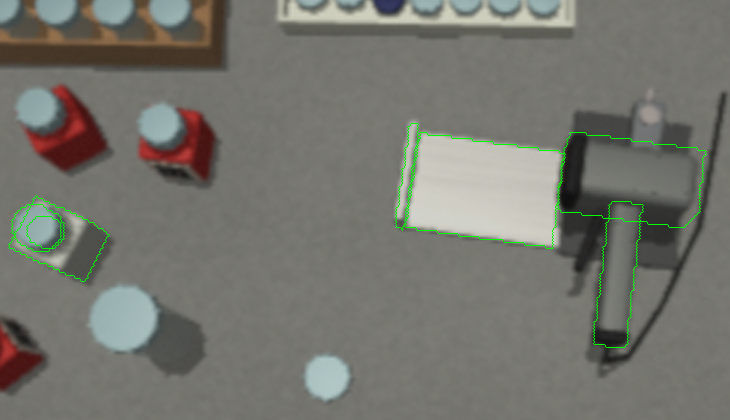

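The station overlay fits the stage, fence, head and grip. The bottle's base outline runs into what may be its shadow, at (95,250), so I look closer.

Run:
```python
from fit import *
out=[]
for c in("top","scene"):
    im=cv2.imread(f"pics/{c}0.png");u,v=proj(c,[545,379,50]);x,y=int(u)-22,int(v)-22
    z=cv2.resize(im[y:y+44,x:x+44],None,fx=9,fy=9,interpolation=cv2.INTER_CUBIC);out.append(z)
    print(c,x,y)
cv2.imwrite("pics/bz.png",np.hstack(out))
```

```text
top 89 166
scene 335 290
```

View pics/bz.png

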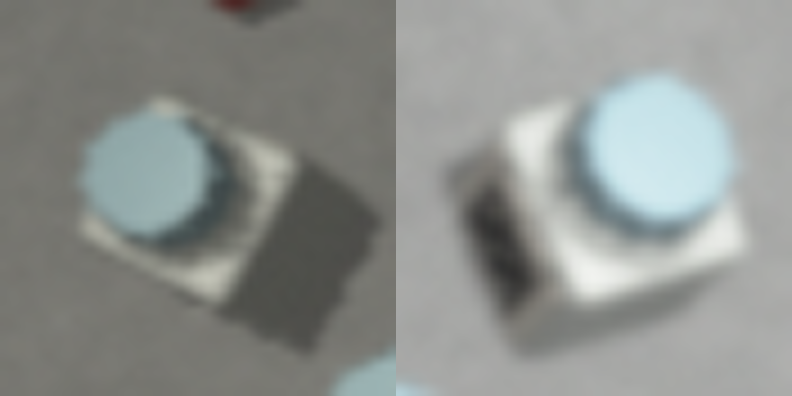

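The shoulder square is clear: top-zoom corners are (155,95), (298,160), (220,300), (80,230). The label faces up-right in the top view, and the dark patch is the shaded side plus shadow. I compute the pose from the corners and the cap.

Run:
```python
from fit import *
def w(c,zx,zy,z):
    x0,y0=((89,166) if c=="top" else (335-44,290))
    return atz(c,(zx+.5)/9-.5+x0,(zy+.5)/9-.5+y0,z)[:2]
C=np.array([w("top",*p,78) for p in((155,95),(298,160),(220,300),(80,230))])
print(C.round(),C.mean(0).round(1),[round(np.degrees(np.arctan2(*(C[j]-C[i])[::-1])),1) for i,j in((0,1),(1,2),(2,3),(3,0))])
print("cap",w("top",147,175,114).round(1),w("scene",662,145,114).round(1))
D=np.array([w("scene",*p,78) for p in((507,118),(580,302),(748,246))]);print(D.round(),((D[0]+D[2])/2).round(1),[round(np.degrees(np.arctan2(*(D[j]-D[i])[::-1])),1) for i,j in((0,1),(1,2))])
# colour mask fits: body top+cap = pale; 
for c in("top","scene"):
    im=cv2.imread(f"pics/{c}0.png").astype(int);u,v=proj(c,[545,379,60])
    m=((im[...,1]>(125 if c=="top" else 175))).astype(np.uint8);n,l,st,ce=cv2.connectedComponentsWithStats(m);k=l[int(proj(c,[545,379,114])[1]),int(proj(c,[545,379,114])[0])];print(k,st[k])
s=sensors.observe();print(s["tcp_pos"],s["time"])
print(xf(np.array([[65,178,10],[6.5*0-12,6.5,120.]]),[528.5,-154.5,-7]))
```

```text
[[575. 389.]
 [555. 343.]
 [510. 364.]
 [532. 409.]] [543.2 376. ] [np.float64(-113.5), np.float64(154.8), np.float64(64.6), np.float64(-24.7)]
cap [542.8 376.3] [545.1 379.3]
[[557. 346.]
 [580. 392.]
 [534. 412.]] [545.8 379. ] [np.float64(64.0), np.float64(156.0)]
21 [ 97 176  25  24 279]
43 [347 297  28  27 428]
[ 282.94453007 -557.30037683  404.7313012 ] 1.5
[[ 614.70824298   14.25170767   10.        ]
 [ 517.38159691 -146.58601789  120.        ]]
```

```bash
python3 -m handwheel '[[[0.013,0.046,0],6.4],[[0.013,0.047,0],6.4],[[0.013,0.047,0],6.4],[[0.013,0.047,0],6.4],[[0.013,0.047,0],6.4],[[0.013,0.047,0],6.4],[[0.013,0.047,0],6.4],[[0.013,0.047,0],6.4],[[0.013,0.047,0],6.4],[[0.013,0.047,0],6.4],[[0.013,0.047,0],6.4],[[0.013,0.047,0],6.4],[[0.013,0.047,0],6.4],[[0.013,0.047,0],6.4],[[0.013,0.047,0],6.4],[[0.013,0.047,0],6.4],[[0.013,0.047,0],6.4],[[0.013,0.047,0],6.4],[[0.013,0.047,0],6.4],[[0.013,0.046,0],6.4]]' 0
```

```text
time: 3.5
tcp_pos: [543.1, 382.9, 404.7]
eef_rot: [180.0, 0.0, 155.2]
ft_force: [0.9, -0.1, 0.3]
grip_width: 85.6
grip_force: 0.0
```

```bash
python3 -m handwheel '[[[0.002,-0.003,-0.03],0],[[0,0,-0.03],0],[[0,0,-0.03],0],[[0,0,-0.025],0],[[0,0,-0.01],0],[[0,0,0],0],[[0,0,0],0]]'
```

```text
time: 4.2
tcp_pos: [545.4, 378.0, 280.9]
eef_rot: [179.9, 0.1, 154.9]
ft_force: [0.4, 0.4, 1.1]
grip_width: 85.6
grip_force: 0.0
```

```bash
python3 -m handwheel '[[[-0.001,0,-0.02],0],[[0,0,-0.02],0],[[0,0,-0.012],0],[[0,0,-0.008],0],[[0,0,0],0],[[0,0,0],0]]' && python3 -m handwheel '[[[0,0,0],0],[[0,0,0],0],[[0,0,0],0],[[0,0,0],0],[[0,0,0],0],[[0,0,0],0],[[0,0,0],0],[[0,0,0],0]]' 1 35
```

```text
time: 4.8
tcp_pos: [544.4, 377.9, 220.6]
eef_rot: [179.9, 0.0, 154.9]
ft_force: [0.7, 0.2, 0.1]
grip_width: 85.3
grip_force: 0.0
time: 5.6
tcp_pos: [544.4, 377.9, 220.7]
eef_rot: [179.9, 0.1, 154.9]
ft_force: [-0.6, -0.1, 5.8]
grip_width: 53.4
grip_force: 38.7
```

```bash
python3 -m handwheel '[[[0,0,0.01],0],[[0,0,0.02],0],[[0,0,0.03],0],[[0,0,0.03],0],[[0,0,0.02],0],[[0,0,0],0],[[0,0,0],0]]'
python3 - <<'E'
from fit import *
s=sensors.observe();print(s["ft_force"],s["grip_width"],s["tcp_pos"],s["eef_rot"])
a=[]
for c in("top","scene"):
    im=imaging.capture(c);u,v=proj(c,[544,378,150]);x,y=max(0,int(u)-40),min(int(v)-40,384-80)
    a.append(cv2.resize(im[y:y+80,x:x+80],(400,400),interpolation=2))
cv2.imwrite("pics/lift.png",np.hstack(a))
E
```

```text
time: 6.3
tcp_pos: [543.7, 377.6, 329.2]
eef_rot: [-180.0, -0.0, 154.9]
ft_force: [-1.2, -0.4, -2.3]
grip_width: 53.6
grip_force: 38.1
[-1.21528044 -0.38441312 -2.28903472] 53.56071363812646 [543.65326681 377.59880349 329.17317874] [-1.79977220e+02 -2.69630144e-02  1.54917845e+02]
```

View pics/lift.png

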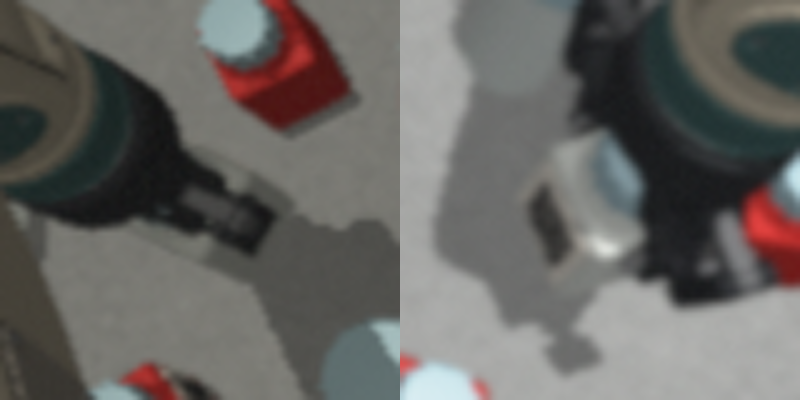

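```bash
python3 -m handwheel '[[[0,0,0.03],0],[[0,-0.01,0.03],-3],[[0.006,-0.026,0.01],-5],[[0.006,-0.031,0],-6],[[0.006,-0.031,0],-6],[[0.006,-0.032,0],-6],[[0.006,-0.032,0],-6],[[0.006,-0.032,0],-6],[[0.006,-0.032,0],-6],[[0.006,-0.032,0],-6],[[0.006,-0.032,0],-6],[[0.006,-0.031,0],-6],[[0.006,-0.026,0],-6],[[0.006,-0.02,0],-3],[[0.003,-0.011,0],-1],[[0,0,0],0],[[0,0,0],0]]'
```

```text
time: 8.1
tcp_pos: [618.6, 0.1, 398.7]
eef_rot: [-179.9, -0.0, 83.0]
ft_force: [-0.8, 0.4, -1.1]
grip_width: 53.5
grip_force: 38.0
```

```bash
python3 -m handwheel '[[[-0.003,-0.001,-0.02],0],[[-0.003,0,-0.03],0],[[0,0,-0.03],0],[[0,0,-0.03],0],[[0,0,-0.02],0],[[0,0,-0.015],0],[[0,0,-0.01],0],[[0,0,0],0],[[0,0,0],0]]'
python3 - <<'E'
from fit import *
q=[528.5,-154.5,-7]
a=[]
for c in("top","scene"):
    im=imaging.capture(c);u,v=proj(c,[614,0,60]);x,y=int(u)-35,int(v)-35
    big=cv2.resize(im[y:y+70,x:x+70],(399*1,399),interpolation=2);k=399/70
    for p in (STG[0],box(15,115,205,205,10,45)):
        pts=[proj(c,w) for w in xf(p,q)]
        h=cv2.convexHull(np.array([((a_+.5-x)*k,(b+.5-y)*k) for a_,b in pts],np.float32)).astype(int);cv2.polylines(big,[h],True,(0,255,0),1)
    a.append(big)
cv2.imwrite("pics/pre.png",np.hstack(a))
print(sensors.observe()["tcp_pos"])
E
```

```text
time: 9.0
tcp_pos: [613.4, -1.1, 245.5]
eef_rot: [179.9, -0.0, 82.9]
ft_force: [-0.0, 0.8, -2.3]
grip_width: 53.3
grip_force: 38.0
[613.76724003  -1.29276754 246.16907176]
```

View pics/pre.png

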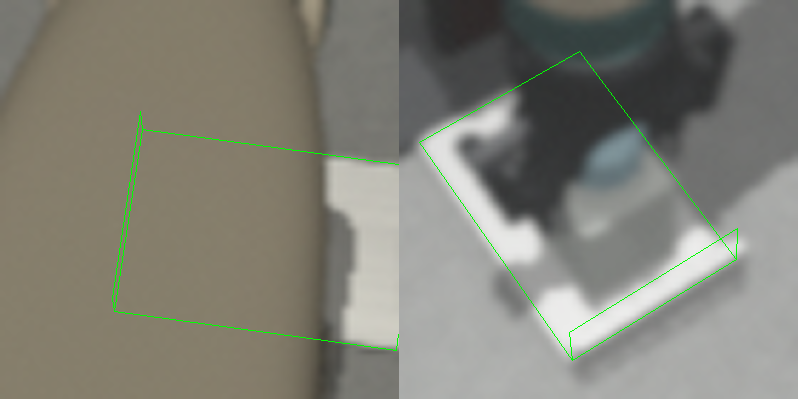

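```bash
python3 -m handwheel '[[[0,0,-0.005],0],[[0,0,-0.004],0],[[0,0,-0.003],0],[[0,0,-0.001],0],[[0,0,0],0]]' && python3 -m handwheel '[[[0.0006,0.005,0],0],[[0.0004,0.003,0],0],[[0.0003,0.002,0],0],[[0,0,0],0]]'
```

```text
time: 9.6
tcp_pos: [612.7, -1.3, 231.3]
eef_rot: [-180.0, 0.0, 82.9]
ft_force: [-0.1, 0.0, -2.1]
grip_width: 53.8
grip_force: 38.0
time: 10.0
tcp_pos: [614.3, 9.2, 231.8]
eef_rot: [180.0, -0.0, 83.0]
ft_force: [0.1, 0.2, -2.4]
grip_width: 53.5
grip_force: 38.0
```

```bash
python3 -m handwheel '[[[0.0001,0.001,0],0],[[0.0001,0.001,0],0],[[0,0,0],0]]' && python3 -m handwheel '[[[0.0001,0.001,0],0],[[0,0,0],0]]'
```

```text
time: 10.3
tcp_pos: [614.4, 10.8, 231.7]
eef_rot: [-180.0, -0.0, 82.9]
ft_force: [0.5, 0.3, -2.5]
grip_width: 53.4
grip_force: 38.0
time: 10.5
tcp_pos: [614.5, 11.8, 231.7]
eef_rot: [-180.0, -0.0, 82.9]
ft_force: [0.1, -0.3, -1.9]
grip_width: 53.4
grip_force: 38.0
```

```bash
python3 -m handwheel '[[[0.0001,0.001,0],0],[[0,0,0],0]]'
```

```text
time: 10.7
tcp_pos: [614.6, 12.8, 231.7]
eef_rot: [-180.0, -0.0, 82.9]
ft_force: [-0.2, 0.2, -2.5]
grip_width: 53.6
grip_force: 38.0
```

```bash
python3 -m handwheel '[[[0.0001,0.001,0],0],[[0,0,0],0]]'; python3 -m handwheel '[[[0.0001,0.001,0],0],[[0,0,0],0]]'
```

```text
time: 10.9
tcp_pos: [614.7, 13.8, 231.7]
eef_rot: [-180.0, -0.0, 82.9]
ft_force: [0.1, -0.2, -2.0]
grip_width: 53.5
grip_force: 38.0
time: 11.1
tcp_pos: [614.8, 14.8, 231.7]
eef_rot: [-180.0, -0.0, 82.9]
ft_force: [-0.5, 0.1, -2.3]
grip_width: 53.3
grip_force: 38.0
```

```bash
python3 -m handwheel '[[[0.0001,0.001,0],0],[[0,0,0],0]]'; python3 -m handwheel '[[[0.0001,0.0005,0],0],[[0,0,0],0]]'
```

```text
time: 11.3
tcp_pos: [614.9, 15.4, 231.7]
eef_rot: [-180.0, 0.1, 82.9]
ft_force: [-0.7, -2.0, -0.2]
grip_width: 53.3
grip_force: 38.0
time: 11.5
tcp_pos: [614.9, 15.6, 231.8]
eef_rot: [-180.0, 0.1, 82.9]
ft_force: [-0.4, -5.0, -1.8]
grip_width: 53.7
grip_force: 38.1
```

```bash
python3 -m handwheel '[[[0,-0.0003,-0.0005],0],[[0,0,-0.0005],0],[[0,0,0],0]]'; python3 -m handwheel '[[[0,0,-0.0003],0],[[0,0,0],0]]'
```

```text
time: 11.8
tcp_pos: [615.1, 15.4, 230.9]
eef_rot: [180.0, 0.1, 82.9]
ft_force: [-0.9, -5.4, -0.7]
grip_width: 53.7
grip_force: 38.2
time: 12.0
tcp_pos: [615.1, 15.5, 230.8]
eef_rot: [180.0, 0.1, 82.9]
ft_force: [-2.5, -5.9, 1.0]
grip_width: 53.7
grip_force: 38.4
```

```bash
python3 -m handwheel '[[[0,0,-0.0002],0],[[0,0,0],0]]' && python3 -m handwheel '[[[0,0,0],0],[[0,0,0],0],[[0,0,0],0],[[0,0,0],0],[[0,0,0],0],[[0,0,0],0],[[0,0,0],0],[[0,0,0],0]]' 0
```

```text
time: 12.2
tcp_pos: [615.1, 15.5, 230.7]
eef_rot: [180.0, 0.1, 82.9]
ft_force: [-1.9, -5.2, 1.6]
grip_width: 53.9
grip_force: 38.5
time: 13.0
tcp_pos: [615.0, 15.9, 230.2]
eef_rot: [-180.0, -0.0, 82.9]
ft_force: [-0.0, 0.3, -0.3]
grip_width: 85.6
grip_force: 0.0
```

```bash
python3 -m handwheel '[[[0,0,0.01],0],[[0,0,0.03],0],[[0,0,0.04],0],[[0,0,0.04],0],[[0,0,0.04],0],[[0,0,0.03],0]]' && python3 -m handwheel '[[[-0.007,-0.012,0],6],[[-0.007,-0.012,0],7],[[-0.007,-0.012,0],7],[[-0.007,-0.012,0],7],[[-0.007,-0.012,0],7],[[-0.007,-0.012,0],7],[[-0.007,-0.012,0],7],[[-0.007,-0.012,0],7],[[-0.007,-0.012,0],7],[[-0.007,-0.012,0],7],[[-0.007,-0.012,0],7],[[-0.007,-0.012,0],7],[[-0.007,-0.012,0],7],[[-0.006,-0.006,0],0],[[0,0,0],0],[[0,0,0],0]]'
python3 - <<'E'
from fit import *
q=[528.5,-154.5,-7]
a=[]
for c in("top","scene"):
    im=imaging.capture(c);u,v=proj(c,[560,-70,80]);x,y=int(u)-65,int(v)-65
    big=cv2.resize(im[y:y+130,x:x+130],(399,399),interpolation=2);a.append(big)
    print(c,[ (round(r["conf"],2),np.round(atz(c,r["at"][1]*512,r["at"][0]*384,10),1)[:2].tolist()) for r in spot_point("bottle",c)[:5]])
    m=pick("bottle",c,[615,15,65]);print(fit({c:m},BOT,[615,15,-97]))
    print([ (round(r["conf"],2),np.round(atz(c,r["at"][1]*512,r["at"][0]*384,120),1)[:2].tolist()) for r in spot_point("trigger_pad",c)[:2]])
cv2.imwrite("pics/rel.png",np.hstack(a))
E
```

```text
time: 13.6
tcp_pos: [615.2, 15.9, 424.3]
eef_rot: [179.8, -0.0, 82.9]
ft_force: [-0.1, 0.6, 0.2]
grip_width: 85.3
grip_force: 0.0
time: 15.2
tcp_pos: [518.0, -145.9, 420.6]
eef_rot: [180.0, 0.0, 172.8]
ft_force: [-0.3, 0.6, 0.5]
grip_width: 85.8
grip_force: 0.0
top [(0.97, [642.8, 372.7]), (0.89, [645.9, 274.8]), (0.74, [424.9, 432.8]), (0.56, [623.7, 21.8]), (0.29, [520.1, -147.0])]
(array([617.1,  15.5, -97.6]), np.float64(0.092))
[]
scene [(0.89, [644.2, 281.3]), (0.85, [621.0, 21.8]), (0.79, [653.3, 389.6]), (0.71, [442.0, 436.7])]
(array([ 611.7,    8.7, -104.8]), np.float64(0.205))
[(0.69, [532.7, -105.3])]
```

View pics/rel.png

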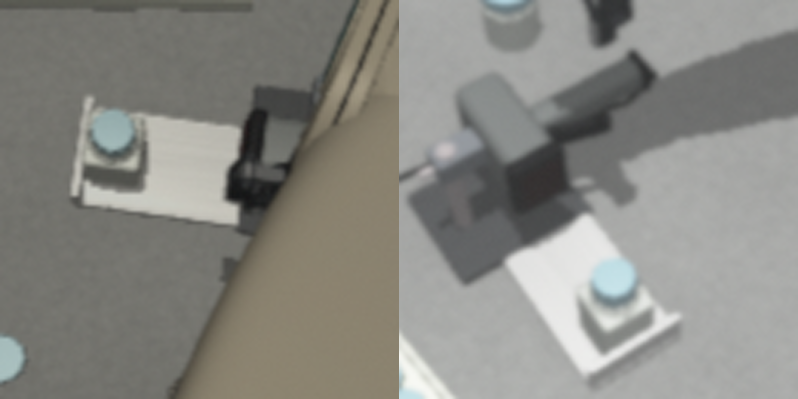

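The bottle stands upright at the fence, with its label side facing the scanner in the scene view. I check centring per camera by comparing the cap centre with the stage fit.

Run:
```python
from fit import *
Q={"top":[529.6,-154.2,-6.7],"scene":[528.8,-157.9,-7.4]}
for c in Q:
    im=imaging.capture(c).astype(int);u,v=proj(c,[615,15.5,114]);
    m=(im[...,0]-im[...,2]>22);n,l,st,ce=cv2.connectedComponentsWithStats(m.astype(np.uint8))
    k=min(range(1,n),key=lambda i:np.hypot(*(ce[i]-[u,v]))+(1e3 if st[i][4]<40 else 0));print(c,st[k],ce[k],(u,v))
    # fit cap cylinder pose: match centroid of model
    f=lambda p:(lambda a:np.array([(a*np.arange(512)).sum()/a.sum(),(a*np.arange(384)[:,None]).sum()/a.sum()]))(draw(c,[cyl(20,88,114)],[*p,0]))-ce[k]
    p=np.array([615,15.5])
    for _ in range(4):
        e=f(p);J=np.array([(f(p+d)-e)/4 for d in([4,0],[0,4])]).T;p=p-np.linalg.solve(J,e)
    # edges of stage at station y~130..150 in this camera's own fit
    r=np.radians(Q[c][2]);d=p-Q[c][:2];s=np.array([[np.cos(r),np.sin(r)],[-np.sin(r),np.cos(r)]])@d
    print("world",p.round(1),"station",s.round(1))
    # stage left/right edge from bright profile along station x at y=110
    W=[]
    for y in (100,110,120,130):
        xs=np.arange(-10,140,.5);P=xf(np.array([[x,y,10] for x in xs]),Q[c]);uv=np.array([proj(c,w) for w in P[::1]],np.float32) if 0 else None
        K,T=PAR[c];cc=P@T[:3,:3].T+T[:3,3];h=cc@K.T;h=(h[:,:2]/h[:,2:]).astype(np.float32)
        g=cv2.remap(im.astype(np.float32).mean(2).astype(np.float32),h[:,0].reshape(1,-1),h[:,1].reshape(1,-1),1)[0]
        t=(np.percentile(g,90)+np.percentile(g,8))/2;on=np.where(g>t)[0];W.append((xs[on[0]],xs[on[-1]]))
    print(W)
```

```text
top [231 105   9   6  40] [235.3  107.65] (np.float64(237.8878931254108), np.float64(161.60479091329705))
world [777.6  26.7] station [225.2 208.6]
[(np.float64(16.5), np.float64(112.5)), (np.float64(16.0), np.float64(113.0)), (np.float64(16.5), np.float64(113.0)), (np.float64(16.0), np.float64(113.0))]
scene [236 214  14  14 150] [242.62 220.58] (np.float64(242.66107329320027), np.float64(220.49315231056332))
world [611.1   9.8] station [ 60.1 176.9]
[(np.float64(16.0), np.float64(114.5)), (np.float64(16.0), np.float64(114.5)), (np.float64(17.0), np.float64(114.0)), (np.float64(15.0), np.float64(114.0))]
```

```bash
python3 -m handwheel '[[[0,0,-0.03],0],[[0,0,-0.03],0],[[0,0,-0.02],0],[[0,0,-0.01],0],[[0,0,0],0]]' && python3 -m handwheel '[[[0,0,-0.01],0],[[0,0,-0.015],0],[[0,0,-0.015],0],[[0,0,-0.012],0],[[0,0,-0.005],0],[[0,0,0],0],[[0,0,0],0]]'
```

```text
time: 16.2
tcp_pos: [517.4, -145.8, 328.8]
eef_rot: [179.9, -0.2, 172.9]
ft_force: [-0.1, -0.0, 0.3]
grip_width: 85.7
grip_force: 0.0
time: 16.9
tcp_pos: [518.4, -146.2, 273.8]
eef_rot: [-180.0, 0.1, 172.9]
ft_force: [0.1, -0.3, 0.4]
grip_width: 85.7
grip_force: 0.0
```

```bash
python3 -m handwheel '[[[0,0,0],0],[[0,0,0],0],[[0,0,0],0],[[0,0,0],0],[[0,0,0],0],[[0,0,0],0],[[0,0,0],0]]' 1 25
```

```text
time: 17.6
tcp_pos: [518.2, -145.8, 274.2]
eef_rot: [180.0, 0.0, 173.0]
ft_force: [-1.4, 2.9, 5.1]
grip_width: 40.2
grip_force: 29.7
```

```bash
python3 -m handwheel '[[[0,0,0],0],[[0,0,0],0],[[0,0,0],0],[[0,0,0],0],[[0,0,0],0],[[0,0,0],0],[[0,0,0],0],[[0,0,0],0],[[0,0,0],0],[[0,0,0],0],[[0,0,0],0],[[0,0,0],0],[[0,0,0],0],[[0,0,0],0],[[0,0,0],0],[[0,0,0],0],[[0,0,0],0]]' 1 35 && python3 -m handwheel '[[[0,0,0],0],[[0,0,0],0],[[0,0,0],0],[[0,0,0],0],[[0,0,0],0],[[0,0,0],0],[[0,0,0],0],[[0,0,0],0],[[0,0,0],0]]' 0 && python3 -m handwheel '[[[0,0,0.01],0],[[0,0,0.03],0],[[0,0,0.04],0],[[0,0,0.04],0],[[0,0,0.03],0]]' && python3 -m handwheel '[[[-0.01,-0.03,0],0],[[-0.01,-0.04,0],0],[[-0.01,-0.04,0],0],[[-0.01,-0.04,0],0],[[-0.01,-0.04,0],0],[[-0.01,-0.03,0],0],[[0,0,0],0],[[0,0,0],0]]'
python3 - <<'E'
from fit import *
a=[]
for c in("top","scene"):
    im=imaging.capture(c);u,v=proj(c,[560,-70,80]);x,y=int(u)-60,int(v)-60
    a.append(cv2.resize(im[y:y+120,x:x+120],(399,399),interpolation=2))
    u,v=proj(c,[615,15.5,114]);k=399/120;cv2.circle(a[-1],(int((u+.5-x)*k),int((v+.5-y)*k)),2,(0,0,255),-1)
    P=xf(np.array([[65-27,205,10],[65+27,205,10],[65+27,151,10],[65-27,151,10],[-12,38,120],[30,22,120]],float),[528.9,-154,-7])
    for w in P:
        u,v=proj(c,w);cv2.circle(a[-1],(int((u+.5-x)*k),int((v+.5-y)*k)),1,(0,255,0),-1)
cv2.imwrite("pics/fin.png",np.hstack(a))
E
```

```text
time: 19.3
tcp_pos: [518.2, -145.9, 274.3]
eef_rot: [180.0, 0.0, 173.0]
ft_force: [-1.3, 2.1, 4.0]
grip_width: 40.2
grip_force: 35.1
time: 20.2
tcp_pos: [518.0, -146.1, 273.2]
eef_rot: [-180.0, -0.0, 172.9]
ft_force: [-0.7, 0.5, -0.1]
grip_width: 85.2
grip_force: 0.0
time: 20.7
tcp_pos: [518.2, -146.2, 426.9]
eef_rot: [-179.9, 0.2, 172.9]
ft_force: [1.1, -0.7, 0.7]
grip_width: 85.8
grip_force: 0.0
time: 21.5
tcp_pos: [457.7, -366.6, 423.7]
eef_rot: [180.0, 0.0, 172.8]
ft_force: [-0.4, 0.4, -0.4]
grip_width: 85.4
grip_force: 0.0
```

View pics/fin.png

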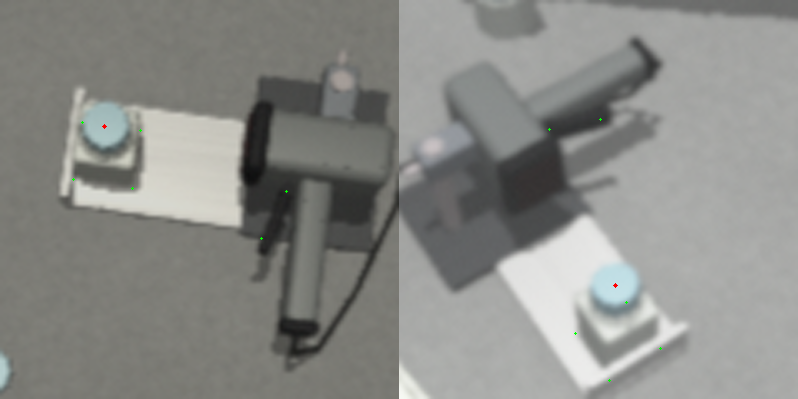

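The bottle is upright at the fence. Its visible base corners match the target marks in both views (top (75,180) and (133,188), scene (577,332)), and the trigger stands splayed out again.

```bash
python3 -c "
from plant import job;print(job.job_done())"
```

```text
the job is handed in; nothing more can be done
None
```

I handed the job in at about 21.6 s, with no verdict shown: the bottle stands on the stage against the fence, label facing the scanner window and centred to within about 2 mm, and the trigger was squeezed to its stop for over 1.5 s, then released.

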